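# Pack tabbed blocks in their tray the same way round and put the cover on

### The arm

A 6-joint arm with a two-finger parallel gripper is mounted at the origin on a cart in front of the work surface, level with it; the furniture and walls round the work are solid. World frame = base frame: x ahead of the robot, y to its left, z up, the work surface at z = 0. Lengths are in m, angles in rad, forces in N, time in s.
With the tool pointing down it reaches from about 0.25 to 0.775 m from the base axis. Payload 4 kg.
Tool frame: the origin (TCP) lies at the centre of the arm's flange, where the gripper is bolted on; the fingertips stand 199 mm ahead of it and the grasp point (between the pads) lies 180 mm ahead of it (robot.tcp_to_tips is the distance from the TCP to the fingertips, in m); z points along the fingers, y is the line along which they close (so a half turn about z gives the same grasp; the last joint's range is limited). The gripper opens to 94 mm and grips with 3 to 60 N. Pads are 16 mm wide; open, the fingers measure 119 mm over their backs; the gripper's body (75 mm by 177 mm) begins 78 mm behind the grasp point.
Start: joints at [-1.324, 0.087, 1.371, -0, 1.684, -0.103], TCP at [0.188, -0.517, 0.405] pointing down, gripper open.
Joint ranges: [-3.1, 3.1], [-0.76, 2.03], [0.27, 2.55], [-1.08, 4.22], [0.17, 2.65], [-2.57, 2.57]. Speed limits (rad/s): [2.79, 2.79, 3.14, 3.14, 3.14, 3.14].

### API

Orientations are given as [roll, pitch, yaw] about the fixed x, y, z axes, in that order (R = Rz(yaw) Ry(pitch) Rx(roll)).
In Python, from bench import telemetry, snapshot, ticket, robot gives the robot as it stands.
- The arm moves only by the tool apply_moves, never from a script. Its argument "moves" is a list that holds one entry, the list of rows, each a list of 5 numbers: the shift along the tool's x, y, z in units of 50 mm (1.0 is 50 mm), then the turn about the tool's z in units of 10 degrees (1.0 is 10 degrees), then the closure, from 0 (fully open) to 1 (shut). A call has 1 to 10 rows; each row is the pose to reach, as a shift and turn from the pose commanded when the call began, along the tool's axes at that moment; what a row does not reach only later rows make up. A row lasts 1/8 s, in which the tool goes at most 62.5 mm and 10.7 degrees, less where a joint would pass 70% of its speed; a pose out of reach is approached as far as the arm can. A call with a gripper value outside its range is refused whole. The fingers move at their own pace and stop on an object; the grip force is fixed at half the most. Time passes only in rows, so rows that repeat a pose let the fingers close. It gives the time, the measured TCP pose, the force, the opening and the grip force at its end, in the units of the state.
- telemetry.get_obs(): the state, without advancing time (a new reading comes with each control period).
- snapshot(name): name is "scene" or "top" or "wrist"; returns a dict with "image" (384x512x3 uint8, red, green, blue), "fovy" (degrees; the focal length in pixels is half the picture's height over the tangent of half this angle, whatever the lens; pixels are square), "cx", "cy" (the principal point, pixels), "R" (3x3) and "t" (3): a world point X has camera coordinates R X + t. Camera axes: x right, y down, z forward; pixel columns grow to the right and rows downward; lengths in m; the calibration is good to about 2 mm. A picture is of the moment at which its call begins. There is no depth.
- ticket.close_job(): hands the job in; it is judged then, once.
The state is a dict: "time": time; "joint_positions": joint angles; "qvel": joint speeds; "joint_torque": joint torques, N m; "tool_pos": TCP position; "ee_rot": TCP orientation; "wrist_force": force on the tool from outside, world axes, zero at the start; "wrist_torque": the same for the moment, N m; "width": finger opening in m; "finger_force": force on a finger pad.
Only numpy, scipy, OpenCV 4.12 (cv2) and the standard library are available. Lean on these libraries where they do the work, as an engineer would, in place of code of your own. Each camera call takes 0.05 s, during which the arm holds its last target. There are 200 camera calls.

### The job

Take the two tabbed aluminium blocks off the sloping rack and lay them in the two pockets of the grey tray, underside down and both with the tab in the notch of the pocket, so that they sit fully home. Then put the cover on the tray with its four corner feet down in the tray's corner recesses, and let go. Set things down rather than dropping them, and leave the two tape rolls where they are.

Things in the scene. Friction and masses are not known exactly. Their poses are not given: they have to be found in the camera images.
- block_1: Aluminium block, one of two alike: body 64 x 36 x 34 mm (x, y, z), 0.15 to 0.26 kg; a tab 14 mm wide, 10 mm high sticks out 14 mm from its +x end, flush with the underside. Origin: centre of the underside of the body without tab; +x to the tab, z out of the top. Grip across the 36 mm sides (y). Starts on the rack's slope, long axis along it; one block's tab points uphill, the other's downhill
- block_2: Aluminium block, one of two alike: body 64 x 36 x 34 mm (x, y, z), 0.15 to 0.26 kg; a tab 14 mm wide, 10 mm high sticks out 14 mm from its +x end, flush with the underside. Origin: centre of the underside of the body without tab; +x to the tab, z out of the top. Grip across the 36 mm sides (y). Starts on the rack's slope, long axis along it; one block's tab points uphill, the other's downhill
- block_1_tab (a point): point in the middle of the tab of block_1, 39 mm along +x and 5 mm above the underside from the block's origin
- block_2_tab (a point): the same point on block_2
- rack: Grey rack fixed to the worktop, 190 wide, 118 deep, 90 mm high. Its board rises at 35 degrees along the rack's +x, to the robot's left. Origin: centre of the base, z up. Lanes at y +-50 mm; a block's body rests on the board against two lugs (14 mm high, 21 mm gap for the tab), between guide strips 4 mm high, 41 mm apart. Block origins start at x -9, y +-50, z 46 mm from the rack's origin
- tray: Grey tray fixed on the worktop, 116 (x) x 176 (y) x 14 mm high. Origin: centre of its underside, z up. Two pockets at y +-42 mm, 10 mm deep (floor 4 mm above the worktop), 72 x 44 mm, with a notch 22 mm wide, 15 mm long for the tab at the +x end, facing away from the robot: a block fits only with its +x along the tray's +x. Recesses 18 x 18 mm, 10 mm deep, in the corners at x +-46, y +-76 mm
- pocket_left (a point): where a block's origin belongs in the pocket on the left (tray +y) side: on the pocket floor, at x -6, y +42, z 4 mm in the tray's frame
- pocket_right (a point): the same for the pocket on the right (tray -y) side: x -6, y -42, z 4 mm
- cover: Grey cover standing on four 11 mm square feet at x +-46, y +-76 mm; plate 116 (x) x 176 (y) mm, its top 52 mm above the foot ends. Black bar grip 14 mm thick (x), 80 mm long (y), 52 to 82 mm above the foot ends. Origin: centre, level with the foot ends; z up; 0.24 to 0.36 kg. Goes on the tray either way round, axes along the tray's, foot ends 4 mm above the worktop, 6 mm clear of seated blocks
- black_tape: roll of black tape, 64 mm across, 19 mm high; leave alone. Origin: centre of its underside
- masking_tape: roll of masking tape, 96 mm across, 24 mm high; leave alone. Origin: centre of its underside
Not all that is in view belongs to the job. Leave any red look-alike of the block_1 alone.

How it is judged:
By the outcome, as a careful person would: the job done as asked, in the order asked, and still so for the second after the job is handed in, with the robot touching nothing.
It also fails if it takes over 69 s, if anything falls off the work surface, if the arm or the gripper's body presses on something with over 40 N, if the wrist force passes 120 N, or if a joint passes its speed limit or range.

## Working session

There is one attempt and no reset: what is moved stays moved. The work goes in short steps, Python scripts to look and compute and a tool call to move; the robot and the scene stay as the last step left them, time stands still between calls to the robot, and variables do not carry over. Pictures are saved under pics/ and viewed, at most 10 in all, crops included, and the job is handed in when it is done.

Besides the shell and the picture viewer there is one more tool, called by a JSON object that holds its "op" and its "data", one argument or row to a line. apply_moves: Moves the arm, as the interface text tells. Its arguments: {"type":"object","properties":{"moves":{"type":"array","items":{"type":"array","items":{"type":"array","items":{"type":"number"}}}}},"required":["moves"]}

```bash
ls; mkdir -p pics
python3 - <<'E'
from bench import telemetry, snapshot, robot
import cv2,pickle
D={n:snapshot(n) for n in("scene","top","wrist")}
pickle.dump(D,open('s0.pkl','wb'))
for n in D:
    d=D[n];print(n,d['fovy'],d['cx'],d['cy'],d['R'],d['t'])
    cv2.imwrite(f'pics/{n}0.png',d['image'][:,:,::-1])
print(telemetry.get_obs())
E
```

```text
pics
scene 51.011841052454685 257.1004583309797 191.93688866673367 [[-0.6264006  -0.77949787  0.00231608]
 [-0.5032618   0.40214609 -0.7648569 ]
 [ 0.59527292 -0.48027242 -0.64419605]] [0.36634125 0.31431564 0.99197788]
top 57.848888400580336 256.29612265246277 189.7134474621172 [[-0.09422029 -0.99552036  0.0078577 ]
 [-0.95654703  0.08833841 -0.27787425]
 [ 0.27593533 -0.03369765 -0.96058532]] [0.0554868  0.57126542 1.14202231]
wrist 66.57778208013976 260.8826787159901 191.7258052202192 [[ 0.34376377 -0.93905349 -0.00223647]
 [-0.90793692 -0.33297893  0.25451049]
 [-0.23974366 -0.08546092 -0.96706743]] [-0.54900606 -0.02811098  0.39148397]
{'time': 0.15, 'joint_positions': array([-1.32409776e+00,  8.78045460e-02,  1.37188273e+00, -3.29098301e-06,
        1.68362250e+00, -1.03123542e-01]), 'qvel': array([ 0.00108802, -0.001042  , -0.00491971, -0.00191022, -0.00112905,
       -0.00166808]), 'joint_torque': array([ 1.57426613e-03, -3.40645444e+01, -3.02794611e+01,  7.18232570e-02,
        3.04852123e-02, -1.15859020e-04]), 'tool_pos': array([ 0.18846474, -0.5166146 ,  0.40377458]), 'ee_rot': array([-3.13988432e+00, -1.73508795e-04,  3.49821596e-01]), 'wrist_force': array([-0.17069345, -0.10714477,  0.49173658]), 'wrist_torque': array([-0.00791017, -0.00918358,  0.05693962]), 'finger_force': 0.0, 'width': 0.09428954967829088}
```

View pics/top0.png

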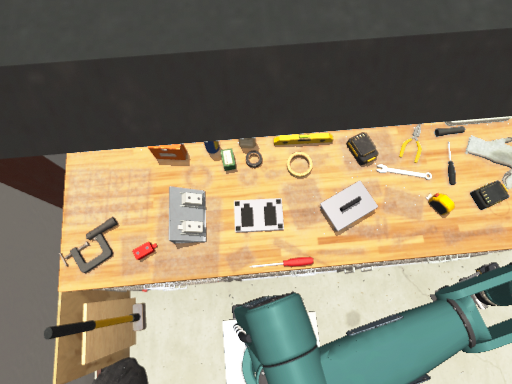

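View pics/scene0.png

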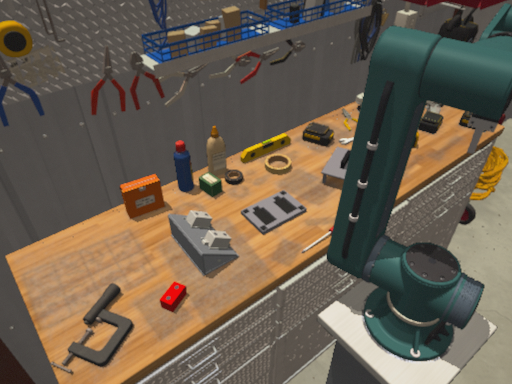

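Top view: rack with two blocks at about (188,214), tray at (259,215), rotated cover at (349,207), black tape (254,159), masking tape (300,165), and the red look-alike block at (145,251). I'll get rough positions first, then take close-ups with the wrist camera.

```bash
cat > h.py <<'E'
import numpy as np,cv2
def ray(d,uv,z):
    f=d['image'].shape[0]/2/np.tan(np.radians(d['fovy'])/2)
    uv=np.atleast_2d(np.array(uv,float)); R=np.array(d['R']);t=np.array(d['t'])
    c=-R.T@t
    v=np.c_[(uv[:,0]-d['cx'])/f,(uv[:,1]-d['cy'])/f,np.ones(len(uv))]@R
    return c+v*((z-c[2])/v[:,2])[:,None]
def proj(d,X):
    f=d['image'].shape[0]/2/np.tan(np.radians(d['fovy'])/2)
    p=np.atleast_2d(X)@np.array(d['R']).T+d['t']
    return p[:,:2]/p[:,2:]*f+[d['cx'],d['cy']]
def shift(obs,target,yaw):
    "tool-frame shift in 50mm units and turn in 10deg units to TCP target (tool down)"
    from scipy.spatial.transform import Rotation as Ro
    M=Ro.from_euler('xyz',obs['ee_rot']).as_matrix()
    s=M.T@(np.array(target)-obs['tool_pos'])/0.05
    return np.round(s,3), round(-np.degrees(yaw-obs['ee_rot'][2])/10,3)
E
python3 - <<'E'
import pickle,cv2,numpy as np
from h import *
d=pickle.load(open('s0.pkl','rb'))['top'];im=d['image']
hsv=cv2.cvtColor(im,cv2.COLOR_RGB2HSV)
m=((hsv[...,1]<45)&(hsv[...,2]>100)).astype(np.uint8)*255
m[:120]=0;m[262:]=0
cs,_=cv2.findContours(m,cv2.RETR_EXTERNAL,cv2.CHAIN_APPROX_NONE)
for c in cs:
    if cv2.contourArea(c)<300: continue
    r=cv2.minAreaRect(c);b=cv2.boxPoints(r);z={0:0.02,1:.014,2:.052}[0 if r[0][0]<220 else 1 if r[0][0]<300 else 2]
    P=ray(d,b,z);e=np.diff(np.r_[P,P[:1]],axis=0)
    print(r[0],P.mean(0),np.linalg.norm(e,axis=1)[:2],np.degrees(np.arctan2(e[:2,1],e[:2,0])))
E
```

```text
(451.5, 255.5) [ 0.28656999 -0.64442335  0.052     ] [0.41213925 0.03810178] [-95.35698282 163.01693791]
(258.3052673339844, 214.79971313476562) [0.49848772 0.00121332 0.014     ] [0.17814175 0.11834688] [-92.17764312 176.35227911]
(187.0, 214.0) [0.52567626 0.25836863 0.02      ] [0.2074647  0.13322387] [ -1.42033666 -95.27114606]
(30.5, 222.0) [0.55038652 0.81782089 0.02      ] [0.22464068 0.2873594 ] [ -95.26689677 -176.56593008]
(348.55865478515625, 204.96408081054688) [ 0.49657955 -0.32204487  0.052     ] [0.18267538 0.11715474] [ -63.92726043 -158.76721574]
(488.58819580078125, 150.85293579101562) [ 0.6537972  -0.88015732  0.052     ] [0.12055358 0.17611872] [ -18.87662881 -100.03730327]
```

Run:
```python
import pickle,numpy as np
from h import *
from bench import telemetry
from scipy.spatial.transform import Rotation as Ro
d=pickle.load(open('s0.pkl','rb'))['wrist'];o=telemetry.get_obs()
M=Ro.from_euler('xyz',o['ee_rot']).as_matrix()
R=np.array(d['R']);c=-R.T@d['t']
print(M.T@(c-o['tool_pos']),M.T@R.T)
for y in(0,90):print(shift(o,[.46,.12,.44],np.radians(y)))
```

```text
[ 7.30632193e-02 -9.76260242e-05  1.92693458e-02] [[ 1.10093984e-03 -9.67024458e-01 -2.54681145e-01]
 [ 9.99999254e-01  1.19919002e-03 -2.30512012e-04]
 [ 5.28321841e-04 -2.54680701e-01  9.67025057e-01]]
(array([  9.466, -10.101,  -0.706]), np.float64(2.004))
(array([  9.466, -10.101,  -0.706]), np.float64(-6.996))
```

{"op": "apply_moves", "data": {
  "moves": [
    [[9.47,-10.1,-0.7,-7,0],[9.47,-10.1,-0.7,-7,0],[9.47,-10.1,-0.7,-7,0],[9.47,-10.1,-0.7,-7,0],[9.47,-10.1,-0.7,-7,0],[9.47,-10.1,-0.7,-7,0],[9.47,-10.1,-0.7,-7,0],[9.47,-10.1,-0.7,-7,0],[9.47,-10.1,-0.7,-7,0],[9.47,-10.1,-0.7,-7,0]]
  ]
}}

```text
time: 1.4
tool_pos: [0.4337, 0.0596, 0.4363]
ee_rot: [3.141, 0.001, 1.572]
wrist_force: [-0.0, -0.0, -0.4]
width: 0.094
finger_force: 0.0
```

{"op": "apply_moves", "data": {
  "moves": [
    [[1.2,0.5,0,0,0],[1.2,0.5,0,0,0],[1.2,0.5,0,0,0],[1.2,0.5,0,0,0]]
  ]
}}

```text
time: 1.9
tool_pos: [0.4582, 0.1161, 0.4363]
ee_rot: [3.142, 0.001, 1.569]
wrist_force: [0.1, -0.7, -0.3]
width: 0.0938
finger_force: 0.0
```

Run:
```python
from bench import telemetry, snapshot
import cv2,pickle
d=snapshot('wrist');pickle.dump(d,open('w1.pkl','wb'));o=telemetry.get_obs();print(o['tool_pos'],o['ee_rot'])
im=d['image'][:,:,::-1]
cv2.imwrite('pics/w1.png',cv2.resize(im,None,fx=1.5,fy=1.5,interpolation=cv2.INTER_CUBIC))
```

```text
[0.45820703 0.11600631 0.43644044] [3.14116245e+00 3.83258440e-04 1.56898452e+00]
```

View pics/w1.png

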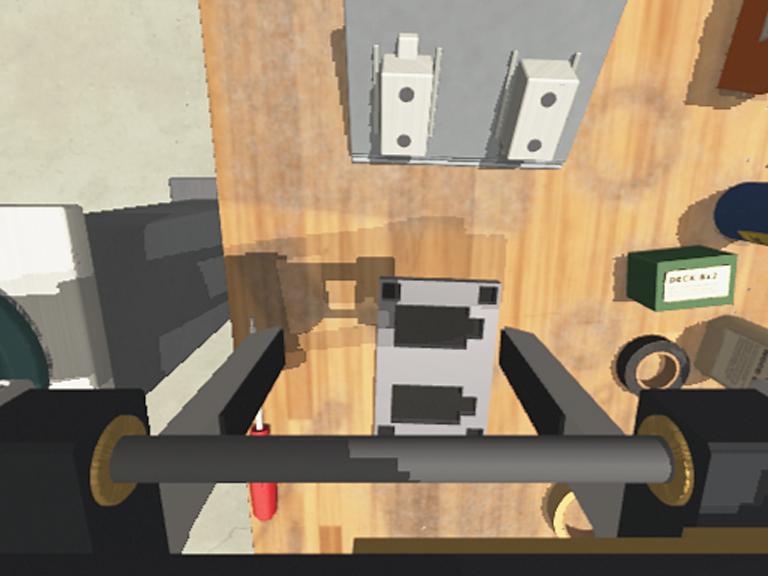

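The wrist view shows the rack at top with the left (near) block's tab uphill at (407,45) and the right block's tab apparently downhill. The tray pockets are at (430,325) and (430,403), with notches to the right (+x). I'll enlarge the rack part.

Run:
```python
import cv2,pickle
im=pickle.load(open('w1.pkl','rb'))['image'][:,:,::-1]
cv2.imwrite('pics/w1c.png',cv2.resize(im[0:120,225:425],None,fx=4,fy=4,interpolation=cv2.INTER_CUBIC))
```

```text
(no output)
```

View pics/w1c.png

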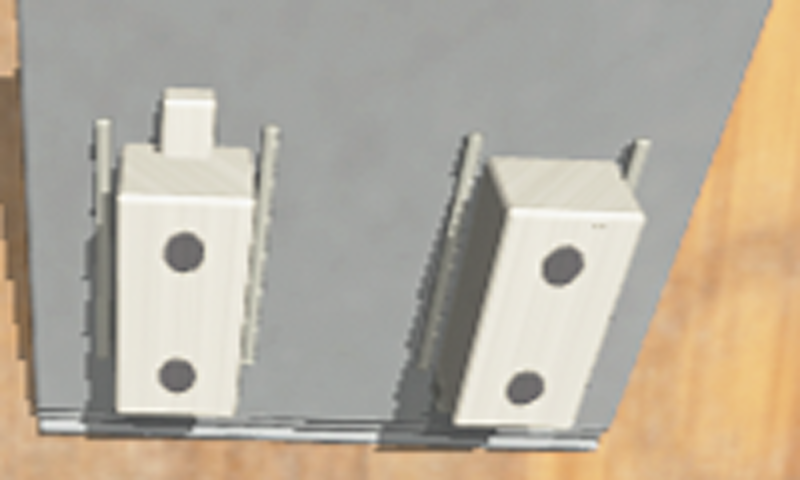

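The crop shows clear top-face corners: block A (118,193), (254,199), (235,415), (116,413); block B (510,208), (645,214), (577,430), (455,424). B's tab is downhill. Their heights are known, so I cast rays.

Run:
```python
import pickle,cv2,numpy as np
from h import *
d=pickle.load(open('w1.pkl','rb'));im=d['image']
zu,zl=.0922,.0555
for n,p in dict(A=[(118,193),(254,199),(235,415),(116,413)],B=[(510,208),(645,214),(577,430),(455,424)]).items():
    uv=np.array(p)/4.+[225-.4,-.4]
    P=np.r_[ray(d,uv[:2],zu),ray(d,uv[2:],zl)]
    u=(P[0]+P[1]-P[2]-P[3])/2;a=np.arctan2(u[1],u[0])
    c=P.mean(0)[:2]; o=c+.0195*np.array([np.cos(a),np.sin(a)])
    print(n,np.round(P*1e3,1).tolist(),'updir',np.degrees(a),'len',np.linalg.norm(u[:2]),'w',np.linalg.norm((P[1]-P[0])),np.linalg.norm(P[2]-P[3]),'origin',o)
g=cv2.cvtColor(im,cv2.COLOR_RGB2GRAY)
m=(g<75).astype(np.uint8); m[:180]=0;m[288:]=0;m[:,:252]=0;m[:,336:]=0
cs,_=cv2.findContours(m,cv2.RETR_EXTERNAL,cv2.CHAIN_APPROX_NONE)
for c in cs:
    if cv2.contourArea(c)<40: continue
    M=cv2.moments(c);q=(M['m10']/M['m00'],M['m01']/M['m00']);r=cv2.minAreaRect(c)
    P=ray(d,c[:,0,:],.014)[:,:2];rr=cv2.minAreaRect(P.astype(np.float32)*1000)
    print(np.round(q,1),cv2.contourArea(c),np.round(ray(d,q,.014)[0]*1e3,1),rr)
```

```text
A [[450.6, 255.5, 92.2], [485.2, 254.0, 92.2], [484.1, 202.7, 55.5], [448.8, 203.3, 55.5]] updir 88.36447104537001 len 0.051781608819893736 w 0.03465070680593329 0.03524170128712228 origin [0.46773653 0.24836729]
B [[550.6, 251.9, 92.2], [585.1, 250.5, 92.2], [585.7, 198.4, 55.5], [549.4, 200.1, 55.5]] updir 89.65323768953664 len 0.051931102401006325 w 0.0345933648582751 0.03637299053092245 origin [0.56780081 0.24472511]
[286.3 269.6] 1160.0 [496.3 -39.8  14. ] ((499.8597412109375, -40.26934051513672), (41.70528793334961, 84.67431640625), 88.16656494140625)
[289.5 217.6] 1368.0 [499.1  44.5  14. ] ((502.86376953125, 44.41868591308594), (84.92498779296875, 41.70612335205078), 0.00188487209379673)
[325.  196.8] 97.5 [549.2  76.1  14. ] ((549.2296142578125, 76.24854278564453), (15.849072456359863, 16.137540817260742), 86.00690460205078)
[260.3 193.8] 121.0 [456.5  80.5  14. ] ((456.0912170410156, 80.15576934814453), (17.759132385253906, 17.193235397338867), 89.99768829345703)
```

{"op": "apply_moves", "data": {
  "moves": [
    [[1.2,0.1,0,0.2,0],[2.45,0.18,0,0.2,0],[2.45,0.18,0.9,0.2,0],[2.45,0.18,1.8,0.2,0],[2.45,0.18,2.6,0.2,0],[2.45,0.18,2.9,0.2,0],[2.45,0.18,2.9,0.2,0],[2.45,0.18,2.9,0.2,0]]
  ]
}}

```text
time: 2.95
tool_pos: [0.4681, 0.2397, 0.2935]
ee_rot: [3.138, -0.001, 1.536]
wrist_force: [0.6, 0.2, 0.5]
width: 0.0939
finger_force: 0.0
```

Run:
```python
from bench import telemetry
from h import *
o=telemetry.get_obs();print(o['tool_pos'],o['ee_rot'],shift(o,[.4673,.2387,.253],np.radians(87.9)))
```

```text
[0.46814779 0.23973718 0.29351098] [ 3.13787348e+00 -1.46891743e-03  1.53583339e+00] (array([-0.023, -0.019,  0.81 ]), np.float64(0.01))
```

{"op": "apply_moves", "data": {
  "moves": [
    [[-0.02,-0.02,0.4,0,0],[-0.02,-0.02,0.7,0,0],[-0.02,-0.02,0.81,0,0],[-0.02,-0.02,0.81,0,0.6],[-0.02,-0.02,0.81,0,1],[-0.02,-0.02,0.81,0,1],[-0.02,-0.02,0.81,0,1],[-0.02,-0.02,0.81,0,1]]
  ]
}}

```text
time: 3.95
tool_pos: [0.4664, 0.239, 0.2509]
ee_rot: [3.141, 0.0, 1.537]
wrist_force: [0.8, -0.4, -0.0]
width: 0.0474
finger_force: 0.0
```

{"op": "apply_moves", "data": {
  "moves": [
    [[0,0,0,0,1],[0,0,0,0,1],[0,0,0,0,1],[0,0,-0.2,0,1],[0,0,-0.6,0,1],[0,0,-1.2,0,1],[0,0,-1.4,0,1],[0,0,-1.4,0,1]]
  ]
}}

```text
time: 4.95
tool_pos: [0.4663, 0.239, 0.3212]
ee_rot: [3.141, -0.0, 1.537]
wrist_force: [-0.4, -0.4, -2.5]
width: 0.0356
finger_force: 30.0
```

{"op": "apply_moves", "data": {
  "moves": [
    [[-1,0.3,0,1,1],[-1.95,0.68,0,2,1],[-1.95,0.68,0,3,1],[-1.95,0.68,0,4,1],[-1.95,0.68,0,5,1],[-1.95,0.68,0,6,1],[-1.95,0.68,0.4,7,1],[-1.95,0.68,0.9,8,1],[-1.95,0.68,1.4,9,1],[-1.95,0.68,1.6,9,1]]
  ]
}}

```text
time: 6.2
tool_pos: [0.4957, 0.1401, 0.2373]
ee_rot: [3.14, 0.006, -0.032]
wrist_force: [0.2, 0.0, -1.4]
width: 0.0356
finger_force: 30.0
```

Run:
```python
from bench import telemetry,snapshot
from h import *
o=telemetry.get_obs();print(o['tool_pos'],o['ee_rot'],shift(o,[.5,.14,.2235],np.radians(-2.2)))
cv2.imwrite('pics/w2.png',snapshot('wrist')['image'][:,:,::-1])
```

```text
[0.49571442 0.14012953 0.23732063] [ 3.14025566  0.00644708 -0.0321182 ] (array([ 0.088, -0.001,  0.276]), np.float64(0.036))
```

View pics/w2.png

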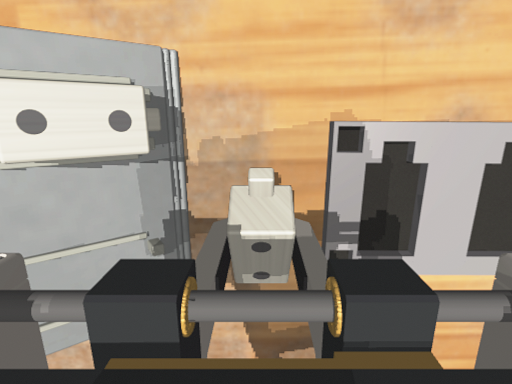

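The block is held between the fingers, with its tab at (260,180) pointing to +x and raised. Next I press it down gently on the bench to level it.

{"op": "apply_moves", "data": {
  "moves": [
    [[0,0,0.25,0,1],[0,0,0.32,0,1],[0,0,0.39,0,1],[0,0,0.45,0,1],[0,0,0.5,0,1],[0,0,0.5,0,1]]
  ]
}}

```text
time: 7.0
tool_pos: [0.4991, 0.1402, 0.2208]
ee_rot: [-3.141, -0.009, -0.034]
wrist_force: [-0.2, -2.1, 12.2]
width: 0.0355
finger_force: 30.0
```

{"op": "apply_moves", "data": {
  "moves": [
    [[0,0,0.1,0,1],[0,0,0.2,0,1],[0,0,0.2,0,1],[0,0,0.2,0,1]]
  ]
}}

```text
time: 7.5
tool_pos: [0.502, 0.14, 0.2137]
ee_rot: [-3.141, -0.021, -0.034]
wrist_force: [6.2, -3.5, 15.2]
width: 0.0359
finger_force: 30.0
```

{"op": "apply_moves", "data": {
  "moves": [
    [[0,0,0.1,0,1],[0,0,0.2,0,1],[0,0,0.2,0,1]]
  ]
}}

```text
time: 7.88
tool_pos: [0.5032, 0.14, 0.2046]
ee_rot: [-3.141, -0.026, -0.034]
wrist_force: [8.2, -4.2, 15.6]
width: 0.0361
finger_force: 30.0
```

Run:
```python
from bench import snapshot
import cv2
cv2.imwrite('pics/w3.png',snapshot('wrist')['image'][:,:,::-1])
```

```text
(no output)
```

View pics/w3.png

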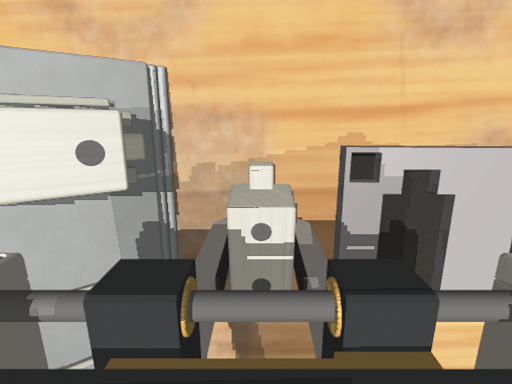

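The block has partly levelled (maybe 15° left). I unload the press, let it settle by opening slightly, then regrip higher.

{"op": "apply_moves", "data": {
  "moves": [
    [[0,0,-0.2,0,1],[0,0,-0.2,0,0.58],[0,0,-0.2,0,0.55],[0,0,-0.32,0,0.5],[0,0,-0.32,0,0.5]]
  ]
}}

```text
time: 8.55
tool_pos: [0.4971, 0.1404, 0.2119]
ee_rot: [-3.142, -0.0, -0.034]
wrist_force: [1.1, 0.2, -0.3]
width: 0.0472
finger_force: 0.0
```

Run:
```python
from bench import snapshot
import cv2,pickle
d=snapshot('wrist');pickle.dump(d,open('w4.pkl','wb'))
cv2.imwrite('pics/w4.png',d['image'][:,:,::-1])
```

```text
(no output)
```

View pics/w4.png

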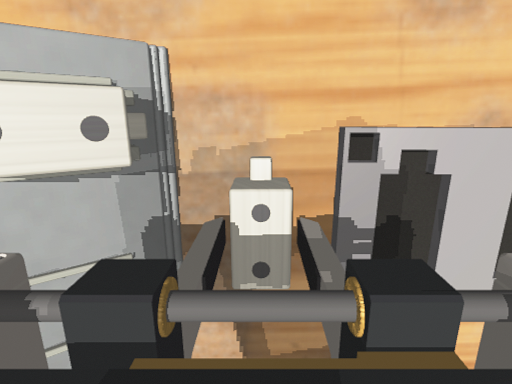

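The block now lies flat. The top face runs from row 190 to row 287, columns 231–292.

Run:
```python
import pickle
from h import *
from bench import telemetry
d=pickle.load(open('w4.pkl','rb'))
P=ray(d,[(231,190),(292,190),(290,287),(233,287)],.034);print(np.round(P*1e3,1),P.mean(0))
o=telemetry.get_obs();print(o['tool_pos'],o['ee_rot'])
# holes and tab tip for the check
print(ray(d,[(260.5,157)],.010))
t=np.array([.4998,.0023]);a=np.radians(-2.2);R=np.array([[np.cos(a),-np.sin(a)],[np.sin(a),np.cos(a)]])
for y in(.042,-.042):print('pocket',t+R@[-.006,y])
g=cv2.cvtColor(d['image'],cv2.COLOR_RGB2GRAY)
print(g[150:200,262].tolist()); print(g[275:300:,245].tolist())
```

```text
[[529.9 155.9  34. ]
 [528.8 121.7  34. ]
 [467.3 123.3  34. ]
 [468.4 158.3  34. ]] [0.49860475 0.13983172 0.034     ]
[0.49702765 0.14041927 0.21177164] [ 3.14157790e+00 -1.21921440e-04 -3.40121581e-02]
[[0.54455513 0.13891971 0.01      ]]
pocket [0.49541671 0.04449937]
pocket [ 0.49219213 -0.03943872]
[166, 166, 168, 168, 168, 170, 128, 115, 213, 236, 244, 244, 243, 243, 243, 243, 243, 243, 242, 242, 242, 242, 241, 241, 241, 241, 240, 240, 241, 246, 167, 118, 123, 123, 124, 126, 124, 123, 132, 197, 224, 232, 237, 239, 238, 238, 238, 238, 237, 238]
[127, 127, 127, 126, 127, 126, 127, 126, 123, 162, 169, 167, 169, 158, 98, 51, 54, 63, 70, 76, 82, 86, 90, 93, 97]
```

{"op": "apply_moves", "data": {
  "moves": [
    [[0,0,0,0,1],[0,0,0,0,1],[0,0,0,0,1],[0,0,0,0,1],[0,0,-0.3,0,1],[0,0,-0.6,0,1],[0,0.96,-0.6,0,1],[0,1.92,-0.6,0,1],[0,1.92,-0.6,0,1],[0,1.92,-0.6,0,1]]
  ]
}}

```text
time: 9.85
tool_pos: [0.4939, 0.0445, 0.2426]
ee_rot: [-3.141, -0.001, -0.035]
wrist_force: [-1.0, 0.9, -2.1]
width: 0.0357
finger_force: 30.0
```

Run:
```python
import pickle
from h import *
from bench import telemetry,snapshot
d=snapshot('wrist');pickle.dump(d,open('w5.pkl','wb'))
o=telemetry.get_obs();print(o['tool_pos'],o['ee_rot'],shift(o,[.4938,.0445,.2157],np.radians(-2.2)))
cv2.imwrite('pics/w5.png',cv2.resize(d['image'][120:300,150:410,::-1],None,fx=3,fy=3,interpolation=cv2.INTER_CUBIC))
```

```text
[0.49388571 0.04498588 0.24236987] [-3.14099428e+00 -9.91409289e-04 -3.37495866e-02] (array([-0.002,  0.01 ,  0.533]), np.float64(0.027))
```

View pics/w5.png

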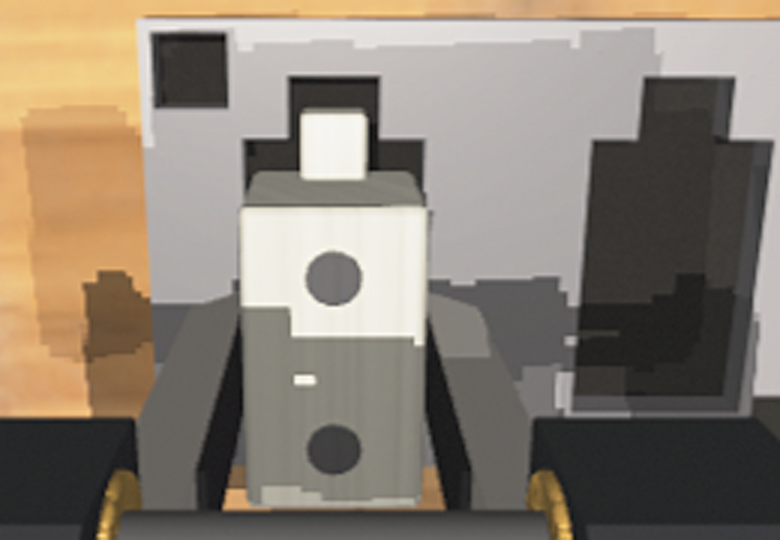

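The crop shows the tab tip at (303..365,110) ahead of the notch (290..380,77) and pocket edge (243..425,140). I check the alignment numerically.

Run:
```python
import pickle
from h import *
d=pickle.load(open('w5.pkl','rb'))
q=lambda p,z:np.round(ray(d,np.array(p)/3.+[150-.33,120-.33],z)*1e3,1)
print('notch end',q([(290,77),(380,77)],.014),'pocket +x edge',q([(243,140),(425,140)],.014))
print('tab tip top',q([(303,110),(365,110)],.0405),'body top +x edge',q([(241,207),(425,207)],.0645))
print('right pocket',q([(643,77),(735,77),(591,140),(772,140)],.014), 'recess',q([(152,34),(227,34),(229,107),(155,107)],.014))
```

```text
notch end [[546.5  53.1  14. ]
 [545.8  31.7  14. ]] pocket +x edge [[531.8  65.1  14. ]
 [530.3  21.2  14. ]]
tab tip top [[542.2  49.2  40.5]
 [541.7  36.3  40.5]] body top +x edge [[527.7  60.6  64.5]
 [526.5  26.3  64.5]]
right pocket [[543.7 -30.6  14. ]
 [543.  -52.4  14. ]
 [529.  -18.9  14. ]
 [527.5 -62.5  14. ]] recess [[557.6  84.9  14. ]
 [557.   67.3  14. ]
 [539.9  68.   14. ]
 [540.5  85.7  14. ]]
```

Block and pocket centres agree within 0.5 mm, so I lower it.

{"op": "apply_moves", "data": {
  "moves": [
    [[0,0,0.2,0,1],[0,0,0.4,0,1],[0,0,0.47,0,1],[0,0,0.51,0,1],[0,0,0.54,0,1],[0,0,0.54,0,1]]
  ]
}}

```text
time: 10.65
tool_pos: [0.4938, 0.0445, 0.2155]
ee_rot: [-3.141, -0.0, -0.034]
wrist_force: [-2.1, 0.8, 3.6]
width: 0.0355
finger_force: 30.0
```

{"op": "apply_moves", "data": {
  "moves": [
    [[0,0,0,0,0.5],[0,0,0,0,0.45],[0,0,-0.3,0,0.4],[0,0,-1.3,-1,0.3],[0,-0.5,-2.4,-2,0.3],[0.3,-1.7,-2.4,-3,0.3],[0.7,-2.8,-2.4,-4,0.3],[1.34,-3.86,-2.4,-5,0.3],[1.34,-3.86,-2.4,-6,0.3],[1.34,-3.86,-2.4,-7,0.3]]
  ]
}}

```text
time: 11.9
tool_pos: [0.5677, 0.2361, 0.3351]
ee_rot: [3.141, 0.0, 1.195]
wrist_force: [0.1, -0.7, -0.1]
width: 0.0658
finger_force: 0.0
```

Run:
```python
from bench import telemetry
from h import *
o=telemetry.get_obs();print(o['tool_pos'],o['ee_rot'],shift(o,[.5674,.235,.254],np.radians(87.9)))
```

```text
[0.56773924 0.23608472 0.33506193] [3.14123459e+00 3.20028432e-05 1.19482658e+00] (array([-2.300e-02,  1.000e-03,  1.621e+00]), np.float64(-1.944))
```

{"op": "apply_moves", "data": {
  "moves": [
    [[-0.02,0,0.3,-1,0.3],[-0.02,0,0.9,-1.95,0.4],[-0.02,0,1.4,-1.95,0.4],[-0.02,0,1.6,-1.95,0.4],[-0.02,0,1.6,-1.95,0.7],[-0.02,0,1.6,-1.95,1],[-0.02,0,1.6,-1.95,1],[-0.02,0,1.6,-1.95,1]]
  ]
}}

```text
time: 12.9
tool_pos: [0.5675, 0.2342, 0.2565]
ee_rot: [3.138, -0.001, 1.528]
wrist_force: [0.8, -0.3, 3.2]
width: 0.0356
finger_force: 30.0
```

{"op": "apply_moves", "data": {
  "moves": [
    [[0,0,-0.6,0,1],[0,0,-1.4,0,1],[-0.9,-0.6,-1.4,-1,1],[-1.94,-1.27,-1.4,-2,1],[-1.94,-1.27,-1.4,-3,1],[-1.94,-1.27,-1.4,-4,1],[-1.94,-1.27,-1.3,-5,1],[-1.94,-1.27,-1,-6,1],[-1.94,-1.27,-0.6,-7,1],[-1.94,-1.27,-0.3,-8,1]]
  ]
}}

```text
time: 14.15
tool_pos: [0.4987, 0.1398, 0.2682]
ee_rot: [-3.141, -0.002, 2.93]
wrist_force: [-0.3, -0.3, -2.1]
width: 0.0358
finger_force: 30.0
```

Run:
```python
from bench import telemetry
from h import *
o=telemetry.get_obs();print(o['tool_pos'],o['ee_rot'],shift(o,[.5,.14,.235],np.radians(177.8)))
```

```text
[0.49870721 0.13980443 0.26817847] [-3.14069646e+00 -2.31187888e-03  2.92989132e+00] (array([-0.026,  0.01 ,  0.664]), np.float64(-0.993))
```

{"op": "apply_moves", "data": {
  "moves": [
    [[-0.02,0,0.3,-1,1],[-0.02,0,0.6,-1,1],[-0.02,0,0.7,-1,1],[-0.02,0,0.8,-1,1],[-0.02,0,0.9,-1,1],[-0.02,0,1.0,-1,1],[-0.02,0,1.1,-1,1],[-0.02,0,1.2,-1,1],[-0.02,0,1.2,-1,1]]
  ]
}}

```text
time: 15.28
tool_pos: [0.5003, 0.1397, 0.2135]
ee_rot: [-3.141, 0.001, 3.096]
wrist_force: [-7.8, -2.0, 15.8]
width: 0.0362
finger_force: 30.0
```

{"op": "apply_moves", "data": {
  "moves": [
    [[0,0,0.08,0,1],[0,0,0.14,0,1],[0,0,0.14,0,1]]
  ]
}}

```text
time: 15.65
tool_pos: [0.5003, 0.1397, 0.2063]
ee_rot: [-3.141, 0.001, 3.096]
wrist_force: [-8.2, -2.5, 15.8]
width: 0.0359
finger_force: 30.0
```

Run:
```python
from bench import snapshot
import cv2,pickle
a=snapshot('wrist')['image'][120:340,150:400,::-1];b=snapshot('scene')['image'][180:290,140:290,::-1]
b=cv2.resize(b,(375,275),interpolation=cv2.INTER_CUBIC);a=cv2.resize(a,(313,275))
cv2.imwrite('pics/w6.png',cv2.hconcat([a,b]))
```

```text
(no output)
```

View pics/w6.png

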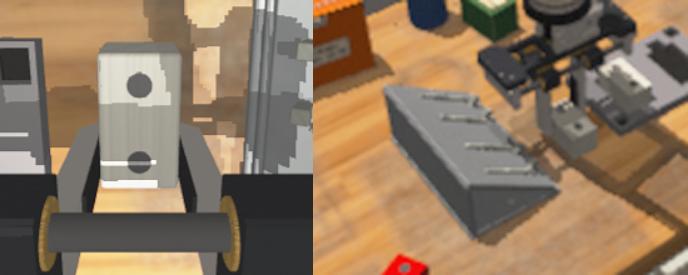

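Block B is held in the left part, nearly level; the scene view at right shows block A in its pocket. I release and settle B the same way and locate it numerically.

{"op": "apply_moves", "data": {
  "moves": [
    [[0,0,-0.1,0,1],[0,0,-0.1,0,0.58],[0,0,-0.1,0,0.55],[0,0,-0.23,0,0.5],[0,0,-0.23,0,0.5]]
  ]
}}

```text
time: 16.38
tool_pos: [0.5006, 0.1397, 0.2148]
ee_rot: [3.141, 0.001, 3.098]
wrist_force: [0.1, 0.3, 0.2]
width: 0.0468
finger_force: 0.0
```

Run:
```python
from bench import snapshot,telemetry
import pickle
from h import *
o=telemetry.get_obs();print(o['tool_pos'],o['ee_rot'])
d=snapshot('wrist');pickle.dump(d,open('w7.pkl','wb'))
g=cv2.cvtColor(d['image'],cv2.COLOR_RGB2GRAY).astype(int)
# predicted block: -x end top corners near x=.468, tab end occluded
print(proj(d,[[.468,.158,.034],[.468,.122,.034],[.532,.158,.034],[.532,.122,.034]]))
for c in (245,262,280): print(c,g[145:185,c].tolist(),g[255:300,c].tolist())
for r in (200,215): print(r,g[r,220:245].tolist(),g[r,280:305].tolist())
```

```text
[0.5006197  0.13972802 0.2148228 ] [3.14137466e+00 1.23073884e-03 3.09847019e+00]
[[290.56086156 188.5975514 ]
 [227.50621943 191.1634845 ]
 [292.2267991  287.8207122 ]
 [234.74650959 289.95126434]]
245 [163, 163, 161, 160, 160, 160, 152, 124, 116, 120, 117, 117, 118, 117, 163, 191, 211, 224, 226, 225, 226, 225, 225, 225, 225, 225, 225, 225, 224, 224, 224, 224, 225, 223, 223, 223, 223, 223, 223, 223] [249, 247, 247, 247, 247, 247, 248, 230, 189, 181, 181, 186, 195, 204, 207, 207, 209, 208, 207, 205, 205, 205, 205, 209, 212, 214, 212, 211, 210, 209, 209, 209, 207, 207, 186, 98, 56, 61, 63, 64, 66, 67, 69, 70, 72]
262 [156, 156, 155, 154, 155, 156, 159, 124, 114, 117, 119, 119, 120, 112, 155, 186, 203, 218, 221, 221, 221, 221, 221, 219, 219, 220, 220, 197, 170, 121, 102, 103, 105, 105, 105, 105, 104, 104, 104, 104] [247, 247, 247, 247, 247, 247, 246, 246, 249, 227, 183, 186, 192, 197, 198, 200, 200, 201, 201, 200, 198, 198, 198, 199, 200, 201, 199, 200, 198, 197, 197, 197, 200, 201, 178, 93, 55, 61, 63, 65, 67, 67, 68, 70, 72]
280 [106, 106, 108, 106, 106, 106, 105, 114, 115, 115, 115,
[... 165 characters left out ...]
, 249, 248, 249, 231, 178, 169, 178, 184, 188, 190, 190, 191, 192, 193, 194, 194, 194, 195, 196, 198, 197, 196, 195, 193, 191, 189, 189, 189, 189, 193, 172, 93, 56, 62, 62, 64, 67, 67, 69, 71, 71]
200 [103, 104, 104, 103, 103, 103, 102, 103, 103, 102, 102, 163, 199, 215, 220, 227, 198, 169, 168, 163, 164, 165, 168, 169, 169] [160, 162, 163, 163, 164, 164, 164, 163, 163, 164, 158, 150, 123, 99, 98, 99, 98, 98, 99, 99, 100, 101, 100, 100, 101]
215 [115, 116, 116, 116, 116, 116, 117, 116, 116, 115, 114, 131, 148, 157, 163, 167, 170, 170, 167, 162, 162, 163, 165, 166, 166] [248, 248, 250, 242, 157, 162, 162, 162, 163, 161, 153, 141, 116, 99, 101, 102, 102, 100, 102, 103, 105, 105, 106, 105, 105]
```

Run:
```python
import pickle
from h import *
d=pickle.load(open('w7.pkl','rb'))
P=ray(d,[(262,159.5),(262,263.5)],.034);Q=ray(d,[(262,151.5)],0);S=ray(d,[(231,205),(292,205)],.034)
print(P*1e3,np.linalg.norm(P[0]-P[1]),Q*1e3,S*1e3)
# edges slope: rows of transition per column -> yaw
e=[];g=cv2.cvtColor(d['image'],cv2.COLOR_RGB2GRAY).astype(int)
for c in range(238,288):
    col=g[148:168,c]; e.append(148+np.argmax(np.diff(col[5:]))+5.5)
k=np.polyfit(range(238,288),e,1);W=ray(d,[(238,np.polyval(k,238)),(287,np.polyval(k,287))],.034);v=W[0]-W[1];print(np.degrees(np.arctan2(v[1],v[0])),W*1e3)
```

```text
[[450.67474521 142.42522344  34.        ]
 [514.42418578 139.80905911  34.        ]] 0.06380309937120479 [[450.33069141 142.56333425   0.        ]] [[476.33373482 123.43253259  34.        ]
 [477.81351862 158.67228872  34.        ]]
-93.00442793302331 [[449.49489306 129.14809086  34.        ]
 [450.92007259 156.30198415  34.        ]]
```

{"op": "apply_moves", "data": {
  "moves": [
    [[0.36,0,0.05,0,0.5],[0.36,0,0.05,0,0.5],[0.36,0,0.05,0,1],[0.36,0,0.05,0,1],[0.36,0,0.05,0,1],[0.36,0,0.05,0,1],[0.36,0,-0.4,0,1],[0.36,0,-1,0,1],[0.36,0,-1,0,1]]
  ]
}}

```text
time: 17.55
tool_pos: [0.4831, 0.1405, 0.2662]
ee_rot: [3.141, 0.005, 3.099]
wrist_force: [1.4, 0.4, -2.4]
width: 0.0357
finger_force: 30.0
```

{"op": "apply_moves", "data": {
  "moves": [
    [[-0.09,-0.9,0,0,1],[-0.18,-1.8,0,0,1],[-0.26,-2.7,0,0,1],[-0.35,-3.59,0,0,1],[-0.35,-3.59,0.2,0,1],[-0.35,-3.59,0.4,0,1],[-0.35,-3.59,0.4,0,1]]
  ]
}}

```text
time: 18.42
tool_pos: [0.4912, -0.0385, 0.2419]
ee_rot: [3.141, -0.005, 3.1]
wrist_force: [-0.3, 0.1, -1.5]
width: 0.0358
finger_force: 30.0
```

Run:
```python
from bench import snapshot,telemetry
import pickle
from h import *
o=telemetry.get_obs();print(o['tool_pos'],o['ee_rot'],o['width'],o['finger_force'],shift(o,[.4922,-.0394,.216],np.radians(177.8)))
d=snapshot('wrist');pickle.dump(d,open('w8.pkl','wb'))
cv2.imwrite('pics/w8.png',cv2.resize(d['image'][110:300,130:390,::-1],None,fx=3,fy=3,interpolation=cv2.INTER_CUBIC))
```

```text
[ 0.49124044 -0.03849858  0.24192216] [ 3.14056709 -0.00451311  3.10013835] 0.035787780237004255 29.99909520149231 (array([-0.022, -0.018,  0.518]), np.float64(-0.018))
```

Run:
```python
import pickle
from h import *
d=pickle.load(open('w8.pkl','rb'));g=cv2.cvtColor(d['image'],cv2.COLOR_RGB2GRAY).astype(int)
t=np.array([.4998,.0023]);a=np.radians(-2.2);R=np.array([[np.cos(a),-np.sin(a)],[np.sin(a),np.cos(a)]])
w=lambda p,z:[*(t+R@np.array(p)),z]
print('pocket -x corners',proj(d,[w([-.042,-.02],.014),w([-.042,-.064],.014)]))
print('body -x',proj(d,[[.4592,-.0385,.0637],[.4592,-.0385,.0297]]))
for c in (250,262,274):print(c,g[120:200,c].tolist())
r=int(proj(d,[[.465,-.0385,.0637]])[0,1]);print(r,g[r,215:310].tolist())
```

```text
pocket -x corners [[289.63243621 172.26181306]
 [229.01642956 172.38463349]]
body -x [[258.37021255 193.74207046]
 [258.7513624  180.94875808]]
250 [145, 145, 144, 143, 141, 140, 140, 139, 141, 143, 144, 146, 148, 149, 151, 152, 153, 154, 154, 154, 153, 151, 152, 150, 149, 149, 150, 150, 151, 99, 68, 133, 152, 152, 151, 151, 149, 148, 149, 148, 149, 149, 149, 148, 148, 149, 148, 148, 148, 148, 148, 148, 151, 99, 45, 37, 38, 39, 36, 68, 105, 114, 113, 111, 108, 108, 110, 110, 109, 112, 109, 131, 167, 185, 199, 209, 210, 209, 209, 211]
262 [145, 143, 142, 140, 139, 140, 139, 141, 142, 145, 147, 149, 152, 154, 154, 153, 154, 154, 154, 154, 154, 151, 150, 149, 148, 147, 147, 148, 149, 96, 68, 134, 150, 151, 150, 149, 150, 150, 150, 150, 148, 149, 149, 149, 149, 149, 147, 148, 147, 148, 148, 148, 153, 96, 48, 37, 39, 37, 35, 68, 105, 110, 109, 110, 112, 111, 111, 109, 110, 112, 108, 129, 164, 164, 189, 205, 204, 204, 204, 204]
274 [143, 142, 140, 139, 139, 139, 138, 140, 143, 143, 146, 150, 154, 155, 155, 154, 153, 153, 154, 155, 153, 151, 150, 149, 148, 147, 147, 151, 131, 86, 74, 138, 151, 150, 149, 150, 150, 150, 150, 150, 149, 147, 147, 148, 147, 147, 146, 148, 147, 147, 148, 148, 153, 98, 49, 40, 38, 39, 36, 67, 107, 113, 113, 111, 111, 111, 113, 112, 113, 112, 109, 127, 164, 182, 197, 208, 208, 208, 207, 206]
203 [107, 106, 108, 106, 106, 107, 107, 106, 107, 108, 106, 107, 107, 107, 105, 129, 143, 152, 155, 157, 158, 160, 158, 153, 152, 155, 157, 158, 159, 157, 159, 159, 159, 159, 159, 156, 154, 153, 155, 158, 157, 154, 154, 155, 155, 180, 181, 175, 178, 173, 169, 168, 167, 168, 167, 196, 209, 205, 205, 206, 207, 206, 203, 202, 204, 205, 207, 207, 207, 208, 207, 206, 207, 175, 150, 146, 139, 116, 104, 105, 106, 105, 105, 106, 106, 105, 106, 105, 105, 105, 105, 104, 104, 105, 104]
```

View pics/w8.png

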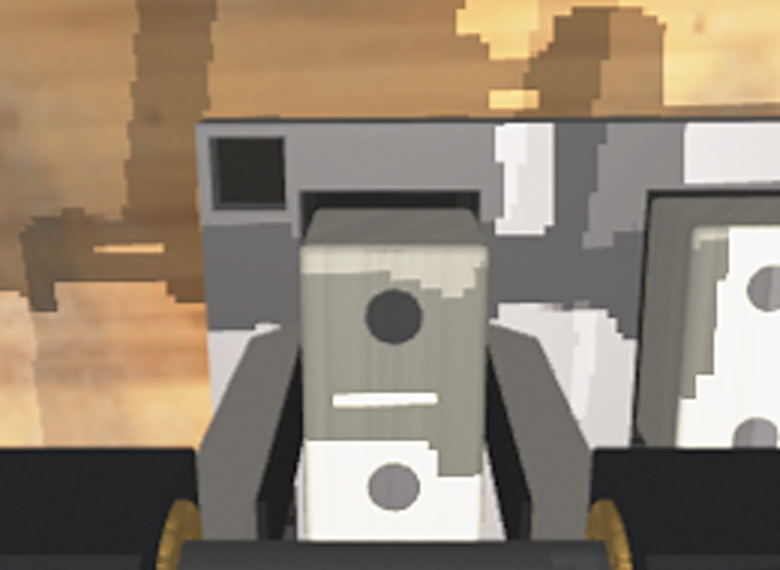

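The last view shows the block above the right pocket, with the pocket edge at row 190 and cols 300–480. A small correction of +2.5 mm x and −1.4 mm y is needed. I lower it now.

{"op": "apply_moves", "data": {
  "moves": [
    [[-0.05,-0.03,0,0,1],[-0.05,-0.03,0.2,0,1],[-0.05,-0.03,0.38,0,1],[-0.05,-0.03,0.45,0,1],[-0.05,-0.03,0.5,0,1],[-0.05,-0.03,0.53,0,1],[-0.05,-0.03,0.53,0,1]]
  ]
}}

```text
time: 19.35
tool_pos: [0.4946, -0.0413, 0.2178]
ee_rot: [-3.141, 0.0, 3.099]
wrist_force: [-0.1, 0.0, -2.3]
width: 0.0358
finger_force: 30.0
```

{"op": "apply_moves", "data": {
  "moves": [
    [[0,0.03,0.02,0,1],[0,0.03,0.05,0,1],[0,0.03,0.05,0,1]]
  ]
}}

```text
time: 19.73
tool_pos: [0.4947, -0.0397, 0.2159]
ee_rot: [3.142, 0.001, 3.099]
wrist_force: [-2.0, -0.1, 3.1]
width: 0.0363
finger_force: 30.0
```

{"op": "apply_moves", "data": {
  "moves": [
    [[0,0,0,0,0.5],[0,0,0,0,0.45],[0,0,-0.3,0,0.4],[0,0,-1.3,0,0.2],[0,0,-2.5,0,0],[-0.2,-1,-3.3,1,0],[-0.4,-2.2,-3.8,2,0],[-0.6,-3.4,-4.1,3,0],[-0.8,-4.6,-4.1,4,0],[-0.9,-5.8,-4.1,5,0]]
  ]
}}

```text
time: 20.98
tool_pos: [0.527, -0.3318, 0.4221]
ee_rot: [3.141, 0.003, 2.221]
wrist_force: [0.3, 0.1, -0.1]
width: 0.0941
finger_force: 0.0
```

{"op": "apply_moves", "data": {
  "moves": [
    [[0.3,-1.1,0,1.1,0],[0.3,-1.1,0,1.1,0],[0.3,-1.1,0,1.1,0],[0.3,-1.1,0,1.1,0]]
  ]
}}

```text
time: 21.48
tool_pos: [0.475, -0.3505, 0.4215]
ee_rot: [3.14, 0.002, 2.037]
wrist_force: [0.8, 0.4, -0.5]
width: 0.0944
finger_force: 0.0
```

Run:
```python
from bench import snapshot,telemetry
import pickle
from h import *
o=telemetry.get_obs();print(o['tool_pos'],o['ee_rot'])
d=snapshot('wrist');pickle.dump(d,open('w9.pkl','wb'));T=snapshot('top');pickle.dump(T,open('t9.pkl','wb'))
cv2.imwrite('pics/w9.png',d['image'][:,:,::-1])
hsv=cv2.cvtColor(d['image'],cv2.COLOR_RGB2HSV)
print('expected plate corners',proj(d,[[.497+sx*.058*np.cos(.454)-sy*.088*np.sin(.454),-.322+sx*.058*np.sin(.454)+sy*.088*np.cos(.454),.052] for sx in(-1,1) for sy in(-1,1)]).round().tolist())
p=proj(d,[[.497,-.322,.082]])[0].round().astype(int);print(p)
g=hsv[...,2]
m=(g<70).astype(np.uint8)
n,l,st,ce=cv2.connectedComponentsWithStats(m)
for i in range(1,n):
    if st[i,4]>150: print(st[i],ce[i].round(1))
m=((hsv[...,1]<40)&(g>90)).astype(np.uint8)
n,l,st,ce=cv2.connectedComponentsWithStats(m)
for i in range(1,n):
    if st[i,4]>500: print('light',st[i],ce[i].round(1))
```

```text
[ 0.47498792 -0.35047761  0.42146222] [3.14045560e+00 1.88628571e-03 2.03657857e+00]
expected plate corners [[240.0, 232.0], [240.0, 87.0], [331.0, 233.0], [342.0, 88.0]]
[290 169]
[132   0  49  36 871] [161.1  14.2]
[281 131  18  72 957] [289.5 166.4]
[    0   220   512   164 34282] [236.8 321. ]
[145 329  44  32 973] [165.8 344.2]
light [    0     0   168   262 33067] [ 65.7 116.3]
light [  240    87   103   146 11603] [290.9 154.8]
light [108 221  76  68 936] [146.5 257.8]
light [338 221  77  68 965] [376.9 258.9]
light [ 294  300  155   20 2217] [371.9 309.9]
light [236 321  57  38 537] [265.5 339.8]
```

Run:
```python
import pickle
from h import *
from bench import telemetry
d=pickle.load(open('w9.pkl','rb'));hsv=cv2.cvtColor(d['image'],cv2.COLOR_RGB2HSV);g=hsv[...,2]
def big(m):
    cs,_=cv2.findContours(m.astype(np.uint8),cv2.RETR_EXTERNAL,cv2.CHAIN_APPROX_NONE);return max(cs,key=cv2.contourArea)[:,0,:]
m=((hsv[...,1]<40)&(g>90));m[:,:235]=0;m[250:]=0;m[:,350:]=0
c=big(m);P=ray(d,c,.052)[:,:2]*1e3;print('plate',cv2.minAreaRect(P.astype(np.float32)))
print('corners px',cv2.approxPolyDP(c[:,None],4,True)[:,0].tolist())
b=g<70;b[220:]=0;b[:,:270]=0;b[:,310:]=0
c=big(b);print('bar at z82',cv2.minAreaRect((ray(d,c,.082)[:,:2]*1e3).astype(np.float32)))
o=telemetry.get_obs()
# blocks in tray from top camera
T=pickle.load(open('t9.pkl','rb'));h=cv2.cvtColor(T['image'],cv2.COLOR_RGB2HSV)
a=np.radians(-2.2);R=np.array([[np.cos(a),-np.sin(a)],[np.sin(a),np.cos(a)]])
cv2.imwrite('pics/t9.png',cv2.resize(T['image'][180:250,220:300,::-1],None,fx=7,fy=7,interpolation=cv2.INTER_CUBIC))
for y in(.042,-.042):
    print('pred top face',proj(T,[[*(np.array([.4998,.0023])+R@[-.006+sx*.032,y+sy*.018]),.038] for sx in(-1,1) for sy in (-1,1)]).round(1).tolist())
m=(h[...,2]>225)&(h[...,1]<30);m[:190]=0;m[245:]=0;m[:,:225]=0;m[:,295:]=0
n,l,st,ce=cv2.connectedComponentsWithStats(m.astype(np.uint8));print(st[st[:,4]>20],ce[st[:,4]>20])
```

```text
plate ((496.9036865234375, -321.6026611328125), (115.13624572753906, 174.4575958251953), 25.011688232421875)
corners px [[243, 87], [241, 167], [269, 167], [272, 181], [269, 202], [240, 201], [240, 228], [328, 232], [342, 91]]
bar at z82 ((495.3099365234375, -321.5570068359375), (15.616734504699707, 79.53572082519531), 24.870521545410156)
pred top face [[251.9, 223.7], [241.8, 224.2], [251.0, 206.1], [241.0, 206.7]]
pred top face [[275.6, 222.4], [265.4, 223.0], [274.3, 204.9], [264.3, 205.4]]
[[     0      0    512    384 195448]
 [   234    199     49     32   1155]] [[255.48465065 191.36670623]
 [257.98614719 213.95411255]]
```

Run:
```python
from bench import telemetry
from h import *
o=telemetry.get_obs();print(shift(o,[.4964,-.3215,.256],np.radians(115)))
```

```text
(array([0.33, 0.64, 3.3 ]), np.float64(0.168))
```

{"op": "apply_moves", "data": {
  "moves": [
    [[0.33,0.64,0.5,0.17,0.3],[0.33,0.64,1.5,0.17,0.4],[0.33,0.64,2.3,0.17,0.5],[0.33,0.64,2.9,0.17,0.5],[0.33,0.64,3.2,0.17,0.5],[0.33,0.64,3.28,0.17,0.5],[0.33,0.64,3.28,0.17,0.5]]
  ]
}}

```text
time: 22.45
tool_pos: [0.496, -0.3227, 0.2575]
ee_rot: [3.141, 0.002, 2.005]
wrist_force: [0.4, 0.6, -0.0]
width: 0.0472
finger_force: 0.0
```

{"op": "apply_moves", "data": {
  "moves": [
    [[0,0,0,0,1],[0,0,0,0,1],[0,0,0,0,1],[0,0,0,0,1],[0,0,0,0,1],[0,0,0,0,1],[0,0,0,0,1],[0,0,-0.2,0,1],[0,0,-0.6,0,1],[0,0,-0.6,0,1]]
  ]
}}

```text
time: 23.7
tool_pos: [0.4955, -0.323, 0.2875]
ee_rot: [3.141, 0.002, 2.004]
wrist_force: [0.7, 0.4, -3.6]
width: 0.014
finger_force: 30.0
```

Run:
```python
from bench import telemetry
from h import *
o=telemetry.get_obs();print(o['tool_pos'],shift(o,[.4997,.0015,.330],np.radians(87.8)))
```

```text
[ 0.49553018 -0.32298567  0.28748721] (array([ 5.853,  2.8  , -0.863]), np.float64(2.702))
```

{"op": "apply_moves", "data": {
  "moves": [
    [[0,0,-0.5,0,1],[0.4,0.2,-0.86,0.3,1],[1.2,0.6,-0.86,0.6,1],[2.1,1,-0.86,1,1],[3,1.45,-0.86,1.4,1],[3.9,1.9,-0.86,1.8,1],[4.8,2.3,-0.86,2.2,1],[5.5,2.6,-0.86,2.6,1],[5.85,2.8,-0.86,2.7,1],[5.85,2.8,-0.86,2.7,1]]
  ]
}}

```text
time: 24.95
tool_pos: [0.4993, 0.0027, 0.328]
ee_rot: [-3.139, 0.0, 1.536]
wrist_force: [-0.1, -0.7, -2.5]
width: 0.0137
finger_force: 30.0
```

Run:
```python
from bench import telemetry,snapshot
from h import *
import pickle
o=telemetry.get_obs();print(o['tool_pos'],o['ee_rot'],shift(o,[.4997,.0015,.2635],np.radians(87.8)))
d=snapshot('wrist');pickle.dump(d,open('w10.pkl','wb'))
hsv=cv2.cvtColor(d['image'],cv2.COLOR_RGB2HSV);g=hsv[...,2]
m=((hsv[...,1]<40)&(g>90)).astype(np.uint8)
cs,_=cv2.findContours(m,cv2.RETR_EXTERNAL,cv2.CHAIN_APPROX_NONE)
a=np.radians(-2.2);R=np.array([[np.cos(a),-np.sin(a)],[np.sin(a),np.cos(a)]])
zf=o['tool_pos'][2]-.2575
print('pred plate +y corners',proj(d,[[*(np.array([.4997,.0024])+R@[s*.058,.088]),.052+zf] for s in(-1,1)]),'tray +y corners',proj(d,[[*(np.array([.4997,.0024])+R@[s*.058,.088]),.014] for s in(-1,1)]))
for c in cs:
    if cv2.contourArea(c)>800: print(cv2.boundingRect(c),cv2.approxPolyDP(c,4,True)[:,0].tolist())
```

```text
[0.49926191 0.00269034 0.32804583] [-3.13923569e+00  4.78403443e-04  1.53593046e+00] (array([-0.023,  0.013,  1.291]), np.float64(0.02))
pred plate +y corners [[168.06489452  89.87991866]
 [360.16861072  90.76619141]] tray +y corners [[203.06825901  99.1985994 ]
 [323.54312464  99.76329461]]
(474, 322, 38, 47) [[485, 322], [474, 368], [511, 367], [511, 322]]
(0, 322, 110, 48) [[0, 322], [0, 367], [54, 369], [64, 357], [109, 357], [99, 322]]
(389, 299, 92, 23) [[389, 320], [468, 321], [480, 316], [474, 299], [392, 299]]
(0, 215, 95, 76) [[80, 215], [12, 253], [0, 253], [0, 289], [94, 290]]
(167, 91, 189, 199) [[169, 92], [181, 257], [231, 257], [240, 289], [248, 176], [267, 170], [274, 183], [282, 289], [291, 257], [340, 257], [341, 250], [342, 258], [353, 92]]
(0, 0, 58, 101) [[0, 0], [0, 95], [57, 100], [37, 0]]
```

Run:
```python
import pickle
from h import *
d=pickle.load(open('w10.pkl','rb'));im=d['image']
zt=.052+.328-.2575
g=cv2.cvtColor(im,cv2.COLOR_RGB2HSV)
for r in(110,150,200):
    print(r,g[r,160:182,1].tolist(),g[r,340:372,1].tolist(),g[r,340:372,2].tolist())
for c in (200,260,320): print(c,g[80:106,c,1].tolist(),g[80:106,c,2].tolist())
```

```text
110 [111, 111, 110, 111, 108, 108, 111, 94, 11, 3, 8, 8, 8, 8, 8, 8, 10, 8, 8, 8, 10, 8] [7, 7, 8, 7, 7, 7, 7, 7, 7, 8, 7, 7, 7, 7, 26, 108, 122, 124, 124, 124, 120, 116, 114, 113, 114, 117, 121, 124, 125, 126, 125, 121] [229, 229, 230, 230, 230, 230, 230, 230, 230, 231, 231, 231, 220, 195, 176, 227, 238, 235, 234, 234, 234, 237, 238, 238, 237, 236, 234, 232, 231, 232, 234, 236]
150 [113, 113, 112, 110, 106, 107, 109, 109, 112, 116, 89, 13, 6, 9, 8, 8, 7, 8, 8, 6, 7, 7] [7, 7, 7, 7, 7, 6, 7, 6, 6, 8, 3, 50, 110, 117, 119, 118, 116, 114, 113, 112, 111, 108, 109, 110, 113, 114, 113, 111, 106, 100, 95, 92] [226, 226, 226, 226, 226, 226, 227, 226, 226, 215, 184, 188, 235, 242, 238, 237, 237, 238, 239, 240, 239, 238, 237, 236, 234, 233, 232, 233, 234, 234, 234, 232]
200 [128, 130, 131, 129, 129, 127, 124, 124, 122, 122, 120, 120, 120, 124, 91, 14, 3, 6, 5, 5, 5, 5] [5, 8, 11, 8, 5, 0, 2, 24, 111, 125, 124, 125, 125, 126, 126, 124, 117, 112, 117, 119, 117, 112, 112, 115, 118, 119, 121, 121, 122, 123, 122, 121] [94, 95, 95, 95, 94, 87, 136, 151, 209, 226, 223, 222, 221, 221, 223, 222, 237, 241, 239, 236, 237, 240, 240, 238, 238, 237, 237, 236, 236, 235, 235, 236]
200 [105, 108, 106, 106, 106, 107, 109, 109, 108, 108, 115, 49, 3, 8, 9, 11, 7, 7, 7, 7, 7, 7, 6, 6, 8, 7] [242, 241, 241, 242, 242, 241, 242, 241, 241, 243, 230, 150, 162, 181, 194, 215, 217, 217, 217, 217, 216, 216, 216, 216, 216, 216]
260 [129, 129, 128, 126, 127, 124, 124, 125, 122, 124, 127, 43, 5, 8, 10, 7, 7, 6, 7, 7, 7, 8, 7, 7, 7, 6] [234, 234, 234, 234, 235, 234, 234, 234, 234, 237, 221, 147, 163, 181, 195, 220, 224, 223, 223, 223, 223, 223, 223, 223, 223, 222]
320 [118, 120, 119, 119, 119, 118, 118, 117, 117, 119, 122, 44, 5, 8, 11, 7, 7, 6, 7, 6, 6, 8, 7, 8, 8, 8] [238, 238, 237, 237, 237, 237, 237, 237, 237, 239, 225, 152, 161, 186, 210, 226, 229, 229, 229, 228, 228, 229, 228, 228, 228, 228]
```

Run:
```python
import pickle
from h import *
d=pickle.load(open('w10.pkl','rb'))
zt=.052+.328-.2575
for z in(zt-.006,zt,zt+.004):
    print(z)
    for r,a,b in((110,168,353),(150,170.5,350),(200,174.7,346.5)):
        P=ray(d,[(a,r),(b,r)],z)*1e3;print(r,P.round(1)[:,:2].tolist(),(P[1]-P[0])[0].round(1),P.mean(0)[0].round(1))
    print('y edge',(ray(d,[(260,91),(260,94.5)],z)*1e3).round(1).tolist())
```

```text
0.11649999999999999
110 [[441.9, 81.0], [559.0, 77.1]] 117.2 500.5
150 [[440.6, 55.8], [558.3, 51.9]] 117.6 499.4
200 [[439.7, 21.6], [557.3, 17.8]] 117.7 498.5
y edge [[500.6, 90.5, 116.5], [500.5, 88.4, 116.5]]
0.1225
110 [[443.7, 80.9], [557.2, 77.1]] 113.5 500.5
150 [[442.5, 56.4], [556.5, 52.6]] 114.0 499.5
200 [[441.6, 23.3], [555.6, 19.6]] 114.0 498.6
y edge [[500.6, 90.0, 122.5], [500.6, 88.0, 122.5]]
0.1265
110 [[445.0, 80.8], [556.0, 77.0]] 111.1 500.5
150 [[443.8, 56.8], [555.3, 53.1]] 111.5 499.5
200 [[442.9, 24.4], [554.4, 20.8]] 111.6 498.7
y edge [[500.6, 89.7, 126.5], [500.6, 87.8, 126.5]]
```

{"op": "apply_moves", "data": {
  "moves": [
    [[-0.01,0.02,0.4,0.02,1],[-0.01,0.02,0.8,0.02,1],[-0.01,0.02,1.0,0.02,1],[-0.01,0.02,1.06,0.02,1],[-0.01,0.02,1.12,0.02,1],[-0.01,0.02,1.17,0.02,1],[-0.01,0.02,1.17,0.02,1]]
  ]
}}

```text
time: 25.88
tool_pos: [0.5007, 0.0012, 0.271]
ee_rot: [3.141, 0.0, 1.53]
wrist_force: [-0.4, -0.5, -3.0]
width: 0.0139
finger_force: 30.0
```

{"op": "apply_moves", "data": {
  "moves": [
    [[0,0,0.04,0,1],[0,0,0.08,0,1],[0,0,0.12,0,1],[0,0,0.12,0,1]]
  ]
}}

```text
time: 26.38
tool_pos: [0.5006, 0.0012, 0.2644]
ee_rot: [-3.141, 0.0, 1.53]
wrist_force: [0.0, 0.7, -2.9]
width: 0.0137
finger_force: 30.0
```

{"op": "apply_moves", "data": {
  "moves": [
    [[0,0,0.03,0,1],[0,0,0.06,0,1],[0,0,0.09,0,1],[0,0,0.09,0,1]]
  ]
}}

```text
time: 26.88
tool_pos: [0.5007, 0.0012, 0.2607]
ee_rot: [3.141, 0.0, 1.53]
wrist_force: [-0.9, 0.1, -0.1]
width: 0.0137
finger_force: 30.0
```

The feet are at the recess floor and the weight is taken. I release and withdraw.

{"op": "apply_moves", "data": {
  "moves": [
    [[0,0,0.02,0,1],[0,0,0.02,0,0.8],[0,0,0.02,0,0.6],[0,0,0.02,0,0.5],[0,0,0.02,0,0.45],[0,0,-0.4,0,0.4],[0,0,-1,0,0.4],[0,0,-2,0,0.4],[0,0,-3,0,0.4],[0,0,-3,0,0.4]]
  ]
}}

```text
time: 28.12
tool_pos: [0.5012, 0.0011, 0.4156]
ee_rot: [3.131, 0.001, 1.53]
wrist_force: [-0.3, -0.5, -0.4]
width: 0.0564
finger_force: 0.0
```

Run:
```python
from bench import telemetry,snapshot
from h import *
o=telemetry.get_obs();print(o['tool_pos'],o['width'])
d=snapshot('wrist')
hsv=cv2.cvtColor(d['image'],cv2.COLOR_RGB2HSV);g=hsv[...,2]
a=np.radians(-2.2);R=np.array([[np.cos(a),-np.sin(a)],[np.sin(a),np.cos(a)]])
print('pred',proj(d,[[*(np.array([.4997,.0024])+R@[s*.058,.088]),.056] for s in(-1,1)]).round(1).tolist())
b=g<75;b[:, :225]=0;b[:,300:]=0;b[235:]=0
n,l,st,ce=cv2.connectedComponentsWithStats(b.astype(np.uint8));print([ (s.tolist()) for s in st[1:] if s[4]>60])
print('pred bar',proj(d,[[*(np.array([.4997,.0024])+R@[s*.007,.04]),.086] for s in(-1,1)]).round(1).tolist())
m=((hsv[...,1]<40)&(g>90)).astype(np.uint8)
for c in cv2.findContours(m,cv2.RETR_EXTERNAL,cv2.CHAIN_APPROX_NONE)[0]:
    if cv2.contourArea(c)>800: print(cv2.boundingRect(c),cv2.approxPolyDP(c,3,True)[:,0].tolist()[:8])
```

```text
[0.50121989 0.0011459  0.4156409 ] 0.056408892430647645
pred [[204.4, 100.1], [308.7, 100.0]]
[[251, 146, 13, 73, 903]]
pred bar [[250.1, 146.4], [263.3, 146.3]]
(475, 322, 37, 46) [[485, 322], [484, 330], [480, 330], [480, 347], [477, 349], [476, 345], [475, 351], [489, 367]]
(0, 322, 53, 48) [[0, 322], [0, 367], [47, 364], [48, 369], [52, 368], [42, 322]]
(222, 299, 153, 59) [[222, 300], [245, 301], [247, 310], [262, 310], [263, 316], [270, 316], [271, 321], [332, 320]]
(308, 218, 52, 72) [[308, 218], [333, 275], [332, 288], [358, 289], [359, 278], [326, 224]]
(0, 109, 123, 182) [[0, 109], [0, 256], [4, 257], [0, 260], [0, 289], [46, 290], [84, 259], [122, 259]]
(162, 102, 146, 188) [[307, 103], [206, 104], [213, 216], [196, 224], [162, 278], [164, 289], [190, 289], [189, 276]]
(425, 71, 49, 31) [[473, 71], [426, 78], [425, 101], [472, 94]]
(183, 0, 161, 10) [[183, 0], [185, 9], [341, 9], [343, 3]]
(0, 0, 95, 104) [[0, 0], [0, 96], [94, 103], [77, 0]]
```

```bash
python3 -c "
from bench import ticket
print(ticket.close_job())"
```

```text
the job is handed in; nothing more can be done
None
```

Both blocks are in their pockets, tabs in the notches, and the cover is on with its feet in the recesses. Contact heights and a last camera check fit that; the job was handed in at about 28 s, with no verdict shown.

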